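Slide a loaded template home under the clamp lip and keep it pressed

TASK

Slide the loaded setting template (the board with the pull handle) across the table into the clamp carriage, its metal strip first and square under the overhanging lip, until it has pushed both spring pins in and sits fully home against the solid stop. Keep it flat on the table all the way, as the pieces laid in it must not shift, and leave everything else on the table where it is. Finish while still holding it pressed home: the clamp only closes while both pins are in, and the pins push the template out again if you let go.

Things in the scene. Friction and masses are not known exactly. Their poses are not given: they have to be found in the camera images.
- template_grip (a point): centre of the grip bar of the template's pull handle, 33 mm above its underside. Black bar 70 mm long (y), 14 mm wide (x), 14 mm high (top at 40 mm), on two feet at its ends; the board below it is 6 mm thick. x points from the handle to the aluminium strip that enters the carriage first; z up. The board reaches 25 mm behind the bar's centre and 95 mm ahead of it.
- template_edge (a point): middle of the template's leading edge: centre of the front face of its aluminium strip, 95 mm ahead (+x) of the bar's centre, 5 mm above the table. Strip 110 mm wide, 16 mm deep, 10 mm high, its two front corners cut off by 4 mm. Same axes as template_grip.
- template: the template: a loose flat tan board lying on the table, 120 mm long (x), 110 mm wide (y), 6 mm thick, 0.3 to 0.55 kg with its load, with a pull handle and a strip. Origin at the centre of its underside, 35 mm ahead (+x) of the bar's centre; same axes as template_grip.
- pocket (a point): where the middle of the template's leading edge is when home: centre of the solid stop face of the fixed clamp carriage, 5 mm above the table. x points into the carriage (its mouth is on the -x side), z up. Two clamp cylinders on a bracket, 90 mm high, stand over the stop (from 15 mm before it, on its far side), and a cross beam behind.
- lip (a point): middle of the front edge of the steel lip, 40 mm before the stop; same axes as pocket. Lip 150 mm wide, underside 14 mm above the table, upper side 24 mm at most. Under it the slot is 114 mm wide between two cheeks (2 mm spare each side of the strip); flared guides lead in from 144 mm wide at 55 mm before the stop to 114 mm at 30 mm. The template slides on the table itself.
- pin_left (a joint): left (+y of pocket) spring pin, hidden under the lip 35 mm from the middle. 0 = out, its tip 8 mm before the solid stop; grows as it is pushed in (m); about 0.008 when the template touches the stop. Its spring takes 1 N to start and 3 N when fully in.
- pin_right (a joint): right (-y of pocket) spring pin, the same as the left one. Both fully in take 6 N together, besides 1 to 2 N to slide the template; pushed by its bar, which is higher up, it also bears on the table and rubs more, 9 to 15 N in all. Past that the stop is solid. A template that is a little out of square turns square against the stop if it is free to turn in the grip.
- spare_template: bystander: smaller loose board without handle, 150 x 70 x 6 mm; origin under its centre
- bobbin: bystander: dark steel bobbin standing on a flange beside the carriage's mouth, 30 mm across, 16 mm high; origin under its centre
- bead_dish: bystander: round steel dish with white beads beside the carriage's mouth, 68 mm across, 26 mm high; origin under its centre
- oil_bottle: bystander: white bottle, 42 mm across, 105 mm high; origin under its centre
- thread_cone: bystander: grey cone of thread, 62 mm across, 135 mm high; origin under its centre
- power_strip: bystander: white socket strip, 260 x 56 x 34 mm; origin under its centre
- screwdriver: bystander: screwdriver lying on the table, 190 mm long; origin under its middle
Not all that is in view belongs to the job. Several things have the shape of the template; the one meant has the colours described above.

How it is judged:
By the outcome, as a careful person would: the job done as asked, in the order asked, and still so for the second after the job is handed in, while the arm keeps its last pose, push and grip.
It also fails if it takes over 42 s, if anything falls off the work surface, if the arm or the gripper's body presses on something with over 40 N, if the wrist force passes 120 N, or if a joint passes its speed limit or range.

ROBOT

A 7-joint arm with a two-finger parallel gripper is mounted at the origin on the work surface. World frame = base frame: x ahead of the robot, y to its left, z up, the work surface at z = 0. Lengths are in m, angles in rad, forces in N, time in s.
With the tool pointing down it reaches from about 0.4 to 0.85 m from the base axis. Payload 10.4 kg.
Tool frame: the origin (TCP) lies midway between the tips of the shut fingers; the grasp point (between the pads) lies 19 mm behind it; y points along the fingers, x is the direction in which the jaws open and shut, and the axes are right-handed (so a half turn about y gives the same grasp; the last joint's range is limited). The gripper opens to 87 mm and grips with 3 to 60 N. Pads are 19 mm wide; open, the fingers measure 117 mm over their backs; the gripper's body (75 mm by 190 mm) begins 51 mm behind the grasp point.
Start: joints at [1.278, 0.332, -0.065, 1.46, 0.022, 1.35, -0.088], TCP at [0.167, -0.602, 0.223] pointing down, gripper open.
Joint ranges: [-2.6, 2.6], [-0.5, 2.12], [-1.47, 1.34], [0.16, 2.42], [-1.27, 4.41], [0.06, 2.06], [-2.6, 2.6]. Speed limits (rad/s): [2.22, 2.22, 2.79, 2.79, 3.14, 3.14, 3.14].

INTERFACE

Orientations are given as a unit quaternion [x, y, z, w].
In Python, from bench import * gives the robot as it stands.
- The arm moves only by the tool jog_arm, never from a script. Its argument "commands" is a list of rows, each an object with "translation": the shift along the world's x, y, z in mm, a list of three; "twist": the turn about the world's z in rad. A call has 1 to 20 rows; each row shifts and turns the commanded pose from where the row before left it; what a row does not reach is not made up. A row lasts 1/10 s, in which the tool goes at most 50 mm and 8.59 degrees, less where a joint would pass 70% of its speed; a pose out of reach is approached as far as the arm can. A call is refused whole if a number of a shift passes 50 or a number of a turn 0.15, either way. A call with a gripper value outside its range is refused whole. "grip" is the closure, from 0 (fully open) to 1 (shut), set as the call begins (left out, the last holds). The fingers move at their own pace and stop on an object; "grip_force" is the grip in N (left out, the last holds). Time passes only in rows, so rows that do not move let the fingers close. It gives the time, the measured TCP pose, the force and the opening at its end, in the units of the state.
- read_state(): the state, without advancing time (a new reading comes with each control period).
- camera(name): name is "side" or "top" or "wrist"; returns a dict with "img" (384x512x3 uint8, red, green, blue), "fx", "fy", "cx", "cy" (pixels), "cam_to_world" (4x4, takes a point from camera to world coordinates). Camera axes: x right, y down, z forward; pixel columns grow to the right and rows downward; lengths in m; the calibration is good to about 2 mm. A picture is of the moment at which its call begins. There is no depth.
- close_job(): hands the job in, once; it reports no verdict.
The state is a dict: "time": time; "joint_positions": joint angles; "joint_vel": joint speeds; "joint_torque": joint torques, N m; "ee_pos": TCP position; "eef_rot": TCP orientation; "ft_force": force on the tool from outside, world axes, zero at the start; "torque": the same for the moment, N m; "width": finger opening in m.
Only numpy, scipy, OpenCV 4.12 (cv2) and the standard library are available. Lean on these libraries where they do the work, as an engineer would, in place of code of your own. Each camera call takes 0.05 s, during which the arm holds its last target.

## Working session

There is one attempt and no reset: what is moved stays moved. The work goes in short steps, Python scripts to look and compute and a tool call to move; the robot and the scene stay as the last step left them, time stands still between calls to the robot, and variables do not carry over. Pictures are saved under pics/ and viewed, and the job is handed in when it is done.

Besides the shell and the picture viewer there is one more tool, called after ">>>" as name(argument=value, ...), one argument or row to a line, values as JSON. jog_arm: Moves the arm, as the interface text tells. Its arguments: {"type":"object","properties":{"commands":{"type":"array"},"grip":{"type":"number"},"grip_force":{"type":"number"}},"required":["commands"]}

```bash
mkdir -p pics
cat > h.py <<'E'
from bench import *
import numpy as np, cv2
def save(n,img): cv2.imwrite('pics/'+n, cv2.cvtColor(img,cv2.COLOR_RGB2BGR))
def ray(c,u,v,z):
    T=np.array(c['cam_to_world']); d=T[:3,:3]@np.array([(u-c['cx'])/c['fx'],(v-c['cy'])/c['fy'],1.]); o=T[:3,3]
    return (o+d*(z-o[2])/d[2])
def proj(c,p):
    T=np.linalg.inv(np.array(c['cam_to_world'])); q=T[:3,:3]@np.array(p)+T[:3,3]
    return q[0]/q[2]*c['fx']+c['cx'], q[1]/q[2]*c['fy']+c['cy']
E
python3 - <<'E'
from h import *
import pickle
for n in ['top','side','wrist']:
    c=camera(n); save(n+'0.png',c['img']); pickle.dump(c,open(n+'0.pkl','wb')); print(n,c['fx'],np.round(c['cam_to_world'],3).tolist())
s=read_state(); print(s)
E
```

```text
top 492.1917722273482 [[-0.029, -0.975, 0.219, 0.215], [-1.0, 0.029, -0.007, -0.027], [0.0, -0.219, -0.976, 1.457], [0.0, 0.0, 0.0, 1.0]]
side 357.48072823462564 [[-0.957, -0.151, 0.248, 0.256], [-0.29, 0.546, -0.786, 0.753], [-0.017, -0.824, -0.566, 0.645], [0.0, 0.0, 0.0, 1.0]]
wrist 278.30523798752125 [[0.266, -0.933, -0.243, 0.231], [-0.964, -0.258, -0.066, -0.584], [-0.001, 0.252, -0.968, 0.385], [0.0, 0.0, 0.0, 1.0]]
{'time': 0.15, 'joint_positions': array([ 1.27841732,  0.33272393, -0.06472308,  1.46071405,  0.02155603,
        1.34988623, -0.08849736]), 'joint_vel': array([ 0.00118264, -0.00255631, -0.00030296, -0.0022122 ,  0.00017512,
       -0.00292987,  0.00230526]), 'joint_torque': array([ 8.82604691e-04, -6.23633838e+01,  2.48200604e-02, -3.90143824e+01,
       -6.13304554e-02,  3.73398000e-02,  4.60545539e-05]), 'ee_pos': array([ 0.1665293 , -0.60211989,  0.22195488]), 'eef_rot': array([-0.5624804 ,  0.42849974, -0.42791809,  0.56292973]), 'ft_force': array([-0.49115181,  0.3202086 ,  0.34603636]), 'torque': array([ 0.01440711, -0.02346797,  0.08242206]), 'width': 0.08683017761937536}
```

View pics/top0.png

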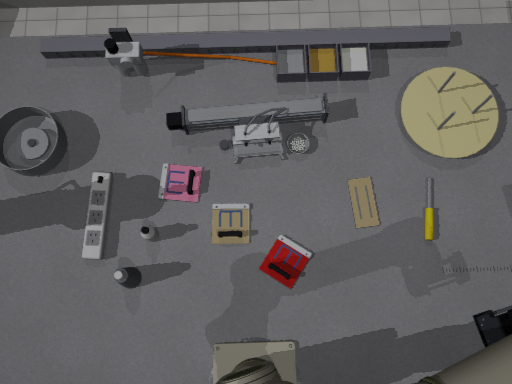

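View pics/side0.png

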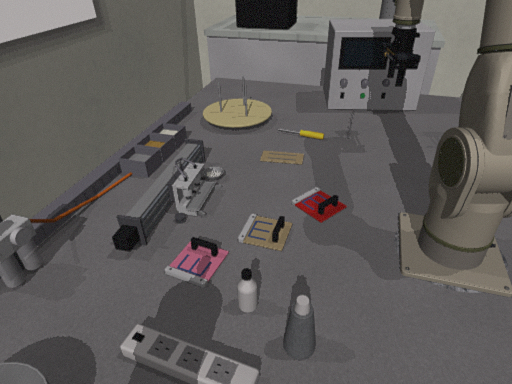

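View pics/wrist0.png

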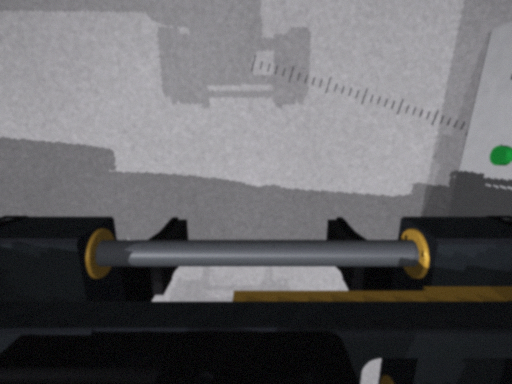

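Candidates in the top view: tan board with black bar (231,224), pink board (182,183), red board (286,262) and the handleless tan spare (364,202). By its colours I choose the tan one with bar and aluminium strip at (231,224). The carriage is at (258,140), with the bobbin at (225,145) and the dish at (298,144).

Run:
```python
from h import *
import pickle
c=pickle.load(open('top0.pkl','rb'));s=pickle.load(open('side0.pkl','rb'))
a=c['img'][90:250,190:320]; save('crop_top.png',cv2.resize(a,None,fx=4.6,fy=3.7*1,interpolation=cv2.INTER_CUBIC) if 0 else cv2.resize(a,None,fx=3.7,fy=3.7,interpolation=cv2.INTER_CUBIC))
a=s['img'][140:260,150:310]; save('crop_side.png',cv2.resize(a,None,fx=4.8,fy=4.8,interpolation=cv2.INTER_CUBIC))
for n,u,v in [('tan',231,224),('bar',230,234),('carr',258,150),('red',286,262)]:
    print(n,ray(c,u,v,0.0).round(3))
```

```text
tan [0.454 0.058 0.   ]
bar [0.424 0.062 0.   ]
carr [ 0.683 -0.029 -0.   ]
red [ 0.336 -0.102  0.   ]
```

View pics/crop_top.png

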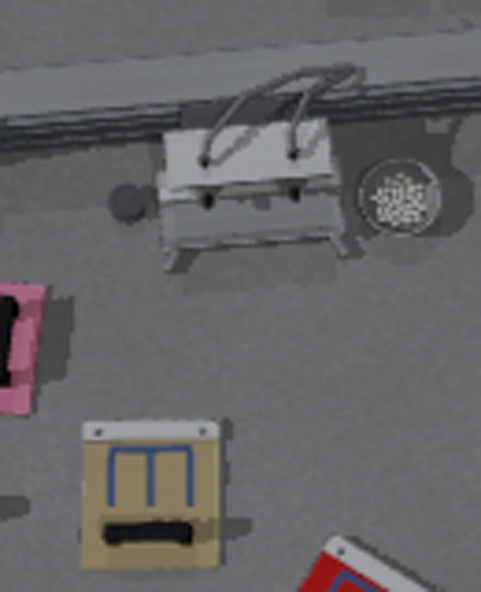

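View pics/crop_side.png

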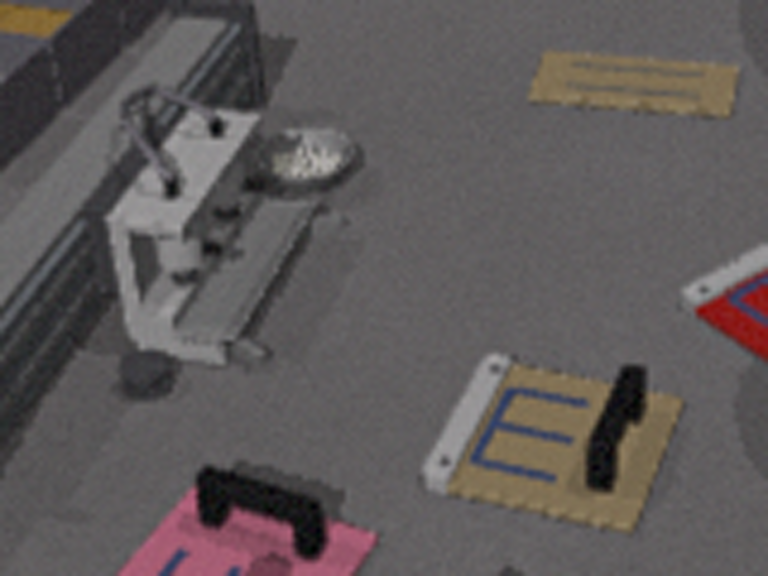

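Run:
```python
from h import *
import pickle
from scipy.spatial.transform import Rotation as R
c=pickle.load(open('top0.pkl','rb'));s=pickle.load(open('side0.pkl','rb'))
print(R.from_quat(read_state()['eef_rot']).as_matrix().round(3))
def rect(c,x0,x1,y0,y1,kind,z):
    im=c['img'].astype(int); r,g,b=im[...,0],im[...,1],im[...,2]
    m={'tan':(r-b>30)&(r-g<60),'dark':(im.max(2)<45),'bright':(im.min(2)>135)}[kind]
    M=np.zeros(m.shape,np.uint8); M[y0:y1,x0:x1]=m[y0:y1,x0:x1]
    cs,_=cv2.findContours(M,cv2.RETR_EXTERNAL,cv2.CHAIN_APPROX_NONE); k=max(cs,key=cv2.contourArea)
    pr=cv2.minAreaRect(k); 
    P=np.array([ray(c,u,v,z)[:2]*1000 for u,v in k[:,0,:]],np.float32)
    w=cv2.minAreaRect(P); print(kind,pr,'world',np.round(w[0],1),np.round(w[1],1),round(w[2],2))
    print(cv2.boxPoints(pr).round(1).tolist())
print('top');rect(c,205,255,195,250,'tan',.006);rect(c,205,255,225,245,'dark',.040);rect(c,205,255,200,215,'bright',.010)
print('side');rect(s,230,300,205,255,'tan',.006);rect(s,265,290,212,245,'dark',.03);rect(s,235,262,210,245,'bright',.010)
```

```text
[[ 0.267 -0.     0.964]
 [-0.964  0.001  0.267]
 [-0.001 -1.     0.   ]]
top
tan ((230.0, 226.0), (34.0, 36.0), 90.0) world [447.3  61. ] [107.3 102.6] 88.67
[[212.0, 209.0], [248.0, 209.0], [248.0, 243.0], [212.0, 243.0]]
dark ((229.5, 233.5), (5.0, 23.0), 90.0) world [419.4  60.7] [66.7 14.6] 88.32
[[218.0, 231.0], [241.0, 231.0], [241.0, 236.0], [218.0, 236.0]]
bright ((230.0, 206.0), (4.0, 36.0), 90.0) world [506.7  59.9] [107.9  12.2] 88.32
[[212.0, 204.0], [248.0, 204.0], [248.0, 208.0], [212.0, 208.0]]
side
tan ((267.1647033691406, 232.2588348388672), (43.386085510253906, 29.50253677368164), 12.52880859375) world [449.2  64.4] [112.3 103.2] 88.41
[[242.8000030517578, 242.0], [249.1999969482422, 213.1999969482422], [291.5, 222.60000610351562], [285.1000061035156, 251.39999389648438]]
dark ((278.0000305175781, 228.50001525878906), (7.307693004608154, 26.153850555419922), 22.61986541748047) world [420.5  68.4] [100.3  19.8] 89.41
[[269.6000061035156, 239.1999969482422], [279.70001220703125, 215.0], [286.3999938964844, 217.8000030517578], [276.29998779296875, 242.0]]
bright ((246.4056854248047, 226.6698455810547), (4.856428623199463, 28.750059127807617), 29.054607391357422) world [509.5  61.7] [107.7  14.3] 88.34
[[237.3000030517578, 238.10000610351562], [251.3000030517578, 212.89999389648438], [255.5, 215.3000030517578], [241.5, 240.39999389648438]]
```

>>> jog_arm(
  commands=[
    {"translation":[22,33,0],"twist":-0.015},
    {"translation":[22,33,0],"twist":-0.015},
    {"translation":[22,33,0],"twist":-0.015},
    {"translation":[22,33,0],"twist":-0.015},
    {"translation":[22,33,0],"twist":-0.015},
    {"translation":[22,33,0],"twist":-0.015},
    {"translation":[22,33,0],"twist":-0.015},
    {"translation":[22,33,0],"twist":-0.015},
    {"translation":[22,33,0],"twist":-0.015},
    {"translation":[22,33,0],"twist":-0.015},
    {"translation":[3,33,0],"twist":-0.015},
    {"translation":[3,33,0],"twist":-0.015},
    {"translation":[3,33,0],"twist":-0.015},
    {"translation":[3,33,0],"twist":-0.015},
    {"translation":[3,33,0],"twist":-0.015},
    {"translation":[3,33,0],"twist":-0.015},
    {"translation":[3,33,0],"twist":-0.015},
    {"translation":[3,33,0],"twist":-0.015},
    {"translation":[3,33,0],"twist":-0.015},
    {"translation":[3,33,0],"twist":-0.015},
  ],
  grip=0,
)

```text
time: 2.15
ee_pos: [0.4164, 0.0589, 0.2226]
eef_rot: [0.492, -0.508, 0.508, -0.492]
ft_force: [0.9, -0.4, -0.9]
width: 0.0869
```

Run:
```python
from h import *
import pickle
c=camera('wrist'); save('w1.png',c['img']); pickle.dump(c,open('w1.pkl','wb'))
s=read_state();print(s['time'],s['ee_pos'],s['joint_positions'].round(3)); print(np.round(c['cam_to_world'],3))
```

```text
2.2 [0.41651846 0.06437134 0.22290127] [ 0.597 -0.113 -0.786  1.922 -0.084  1.299 -1.76 ]
[[-0.032 -0.967 -0.251  0.483]
 [-1.     0.031  0.007  0.057]
 [ 0.001  0.251 -0.968  0.386]
 [ 0.     0.     0.     1.   ]]
```

View pics/w1.png

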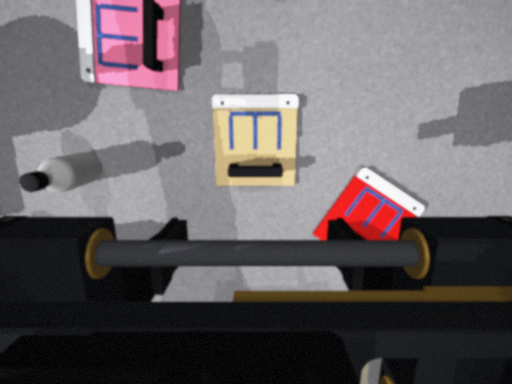

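The wrist view shows the tan template centred at (255,140), with its bar at (255,170) and strip edge at row 95; the carriage is out of view above. I'll measure the template here.

```bash
cat > meas.py <<'E'
from h import *
import pickle
def fitline(P): 
    vx,vy,x,y=cv2.fitLine(np.array(P,np.float32),cv2.DIST_HUBER,0,.01,.01).ravel(); return vx,vy,x,y
def template(c,box):
    x0,y0,x1,y1=box
    im=c['img'].astype(int); hsv=cv2.cvtColor(c['img'],cv2.COLOR_RGB2HSV)
    out={}
    tan=((im[...,0]-im[...,2])>35)&(hsv[...,0]>12)&(hsv[...,0]<35)
    dark=(im.max(2)<50); br=(im.min(2)>200)
    for n,m,z in [('tan',tan,.006),('bar',dark,.040),('strip',br,.010)]:
        M=np.zeros(m.shape,np.uint8); M[y0:y1,x0:x1]=m[y0:y1,x0:x1]
        k=max(cv2.findContours(M,cv2.RETR_EXTERNAL,cv2.CHAIN_APPROX_NONE)[0],key=cv2.contourArea)
        P=np.array([ray(c,u,v,z)[:2]*1000 for u,v in k[:,0,:]],np.float32)
        w=cv2.minAreaRect(P); print(n,np.round(w[0],1),np.round(w[1],1),round(w[2],2),cv2.boundingRect(k))
        # heading from the far (+x) edge by line fit in middle columns
        bx,by,bw,bh=cv2.boundingRect(k); E1=[];E2=[]
        for u in range(bx+int(.15*bw),bx+int(.85*bw)):
            col=np.where(M[:,u])[0]
            E1.append(ray(c,u,col.min(),z)[:2]*1000);E2.append(ray(c,u,col.max(),z)[:2]*1000)
        for E in (E1,E2):
            v=fitline(E); a=np.degrees(np.arctan2(v[0]*np.sign(v[1]),abs(v[1]))); print('  edge heading',round(-a,2),'x at mid',np.mean(E,0).round(1))
E
python3 - <<'E'
from meas import *
c=camera('wrist'); pickle.dump(c,open('w2.pkl','wb')); template(c,(195,85,310,200)); s=read_state();print(s['ee_pos'])
E
```

```text
tan [448.3  60.3] [110.8 103.2] 88.45 (218, 108, 84, 78)
  edge heading -1.55 x at mid [499.   59.5]
  edge heading -1.54 x at mid [396.7  62. ]
bar [424.4  60.9] [64.4 14. ] 88.46 (234, 164, 52, 12)
  edge heading -1.54 x at mid [428.   61.5]
  edge heading -1.54 x at mid [417.4  61.7]
strip [507.7  58.6] [109.8  15.9] 88.45 (217, 95, 86, 14)
  edge heading -1.55 x at mid [515.5  59.1]
  edge heading -1.55 x at mid [500.9  59.4]
[0.41648702 0.06179683 0.22280983]
```

>>> jog_arm(
  commands=[
    {"translation":[25,-10,0],"twist":0},
    {"translation":[35,-12,0],"twist":0},
    {"translation":[35,-12,0],"twist":0},
    {"translation":[35,-12,0],"twist":0},
    {"translation":[20,-8,0],"twist":0},
    {"translation":[0,0,0],"twist":0},
    {"translation":[0,0,0],"twist":0},
  ],
)

```text
time: 2.95
ee_pos: [0.5662, 0.0034, 0.2219]
eef_rot: [-0.493, 0.508, -0.507, 0.492]
ft_force: [-0.5, 0.5, -0.1]
width: 0.0876
```

Run:
```python
from h import *
import pickle
c=camera('wrist'); save('w3.png',c['img']); pickle.dump(c,open('w3.pkl','wb'))
s=read_state();print(s['time'],s['ee_pos'],s['joint_positions'].round(3)); print(np.round(c['cam_to_world'],3))
```

```text
3.0 [0.56592778 0.00373443 0.22229455] [ 0.547  0.288 -0.758  1.589  0.201  1.346 -1.836]
[[-0.031 -0.967 -0.253  0.634]
 [-1.     0.03   0.008  0.001]
 [-0.     0.253 -0.968  0.385]
 [ 0.     0.     0.     1.   ]]
```

View pics/w3.png

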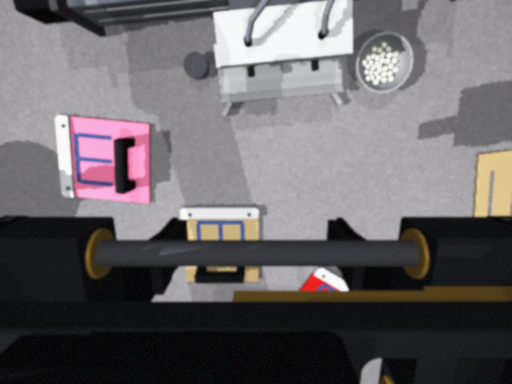

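Run:
```python
from h import *
import pickle
c=pickle.load(open('w3.pkl','rb'))
a=c['img'][55:125,205:365]; save('w3c.png',cv2.resize(a,None,fx=5,fy=5,interpolation=cv2.INTER_LINEAR))
```

```text
(no output)
```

View pics/w3c.png

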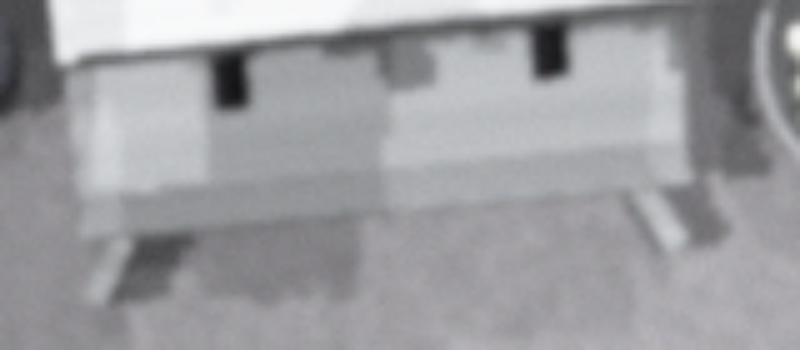

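Run:
```python
from h import *
import pickle
c=pickle.load(open('w3.pkl','rb'))
def p(u,v,z): return ray(c,205+(u+.5)/5-.5,55+(v+.5)/5-.5,z)*1000
for nm,a,b,zs in [('frontlow',(82,237),(690,183),(.014,.016,.024)),('fronthigh',(85,194),(688,140),(.024,)),('guide tips',(98,303),(677,247),(.010,.014,.02)),('black pegs',(232,108),(552,77),(.03,)),('body lip bracket top',(58,65),(690,5),(.09,))]:
  for z in zs:
    P,Q=p(*a,z),p(*b,z); d=P-Q; print(nm,z,P[:2].round(1),Q[:2].round(1),'len',np.linalg.norm(d[:2]).round(1),'mid',((P+Q)/2)[:2].round(1),'head',np.degrees(np.arctan2(-d[0],d[1])).round(2))
# top cam check
t=pickle.load(open('top0.pkl','rb'))
for a,b,z in [((178,248),(337,236),.015),((165,270),(350,256),.012)]:
    P=ray(t,190+a[0]/3.7,90+a[1]/3.7,z)*1000;Q=ray(t,190+b[0]/3.7,90+b[1]/3.7,z)*1000;d=P-Q
    print('top',P[:2].round(1),Q[:2].round(1),((P+Q)/2)[:2].round(1),np.degrees(np.arctan2(-d[0],d[1])).round(2))
```

```text
frontlow 0.014 [657.4  46. ] [ 665.6 -107.6] len 153.9 mid [661.5 -30.8] head 3.04
frontlow 0.016 [657.3  45.8] [ 665.4 -107. ] len 153.0 mid [661.3 -30.6] head 3.04
frontlow 0.024 [656.8  44.8] [ 664.7 -104.7] len 149.7 mid [660.7 -29.9] head 3.04
fronthigh 0.024 [666.8  43.5] [ 674.6 -103.7] len 147.4 mid [670.7 -30.1] head 3.05
guide tips 0.01 [641.2  43.4] [ 650.5 -106.2] len 149.9 mid [645.9 -31.4] head 3.53
guide tips 0.014 [641.2  43. ] [ 650.3 -105. ] len 148.3 mid [645.7 -31. ] head 3.53
guide tips 0.02 [641.   42.3] [ 650.  -103.3] len 145.9 mid [645.5 -30.5] head 3.53
black pegs 0.03 [684.4   6.6] [688.9 -69.2] len 76.0 mid [686.6 -31.3] head 3.37
body lip bracket top 0.09 [684.7  39.5] [691.6 -83.8] len 123.5 mid [688.2 -22.1] head 3.22
top [657.4  32.5] [663.9 -99.1] [660.6 -33.3] 2.82
top [639.7  43.7] [ 647.3 -109.3] [643.5 -32.8] 2.82
```

>>> jog_arm(
  commands=[
    {"translation":[-25,10,0],"twist":0},
    {"translation":[-35,14,0],"twist":0.004},
    {"translation":[-35,14,0],"twist":0},
    {"translation":[-35,14,-10],"twist":0},
    {"translation":[-15,6,-20],"twist":0},
    {"translation":[0,0,-25],"twist":0},
    {"translation":[0,0,-25],"twist":0},
    {"translation":[0,0,-25],"twist":0},
    {"translation":[0,0,-20],"twist":0},
    {"translation":[0,0,-15],"twist":0},
    {"translation":[0,0,0],"twist":0},
    {"translation":[0,0,0],"twist":0},
  ],
)

```text
time: 4.2
ee_pos: [0.4213, 0.0617, 0.0831]
eef_rot: [0.494, -0.506, 0.507, -0.493]
ft_force: [-0.0, -0.6, 0.2]
width: 0.0868
```

Run:
```python
from h import *
import pickle
from scipy.spatial.transform import Rotation as R
c=camera('wrist'); save('w4.png',c['img']); pickle.dump(c,open('w4.pkl','wb'))
d=camera('side'); save('s4.png',cv2.resize(d['img'][150:280,200:340],None,fx=4,fy=4))
s=read_state();print(s['time'],s['ee_pos'],R.from_quat(s['eef_rot']).as_matrix().round(4).tolist())
```

```text
4.3 [0.42201214 0.06160027 0.08358652] [[-0.0261, 0.0016, 0.9997], [-0.9997, -0.0007, -0.0261], [0.0007, -1.0, 0.0016]]
```

View pics/w4.png

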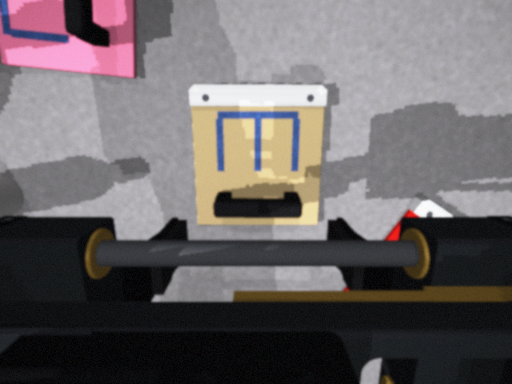

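View pics/s4.png

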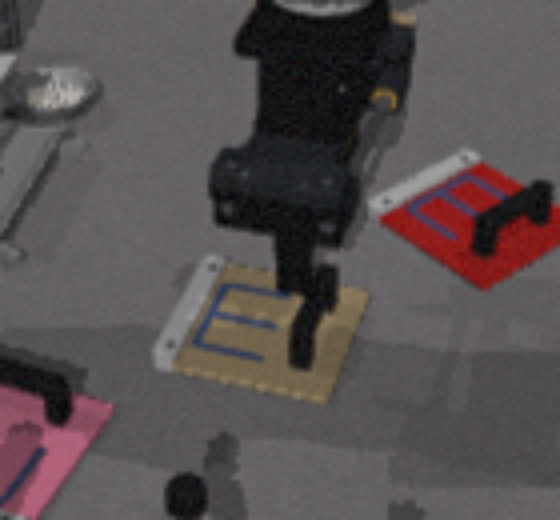

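The gripper hovers over the bar, which is at about (258,205) in the wrist view. I'll remeasure from here.

Run:
```python
from meas import *
template(pickle.load(open('w4.pkl','rb')),(180,80,335,228))
```

```text
tan [448.4  60.4] [110.4 103.5] 88.46 (191, 106, 133, 119)
  edge heading -1.51 x at mid [499.6  59.7]
  edge heading -1.54 x at mid [396.6  62.5]
bar [425.9  60.9] [66.3 19.4] 88.47 (215, 192, 86, 25)
  edge heading -1.53 x at mid [430.6  61.2]
  edge heading -1.71 x at mid [416.8  61.6]
strip [508.3  58.8] [110.5  16.7] 88.49 (189, 84, 138, 23)
  edge heading -1.5 x at mid [515.9  58.9]
  edge heading -1.48 x at mid [500.5  59.3]
```

>>> jog_arm(
  commands=[
    {"translation":[0,0,-20],"twist":0},
    {"translation":[0,0,-20],"twist":0},
    {"translation":[0,0,-15],"twist":0},
    {"translation":[0,0,-8],"twist":0},
    {"translation":[0,0,-4],"twist":0},
    {"translation":[0,0,0],"twist":0},
    {"translation":[0,0,0],"twist":0},
  ],
)

```text
time: 5.0
ee_pos: [0.4222, 0.0616, 0.0163]
eef_rot: [0.493, -0.506, 0.507, -0.494]
ft_force: [0.1, -0.6, 0.2]
width: 0.0871
```

>>> jog_arm(
  commands=[
    {"translation":[0,0,0],"twist":0},
    {"translation":[0,0,0],"twist":0},
    {"translation":[0,0,0],"twist":0},
    {"translation":[0,0,0],"twist":0},
    {"translation":[0,0,0],"twist":0},
    {"translation":[0,0,0],"twist":0},
  ],
  grip=1,
  grip_force=30,
)

```text
time: 5.6
ee_pos: [0.4218, 0.0615, 0.0158]
eef_rot: [0.493, -0.506, 0.507, -0.493]
ft_force: [-1.5, -0.6, 5.5]
width: 0.0697
```

Run:
```python
from meas import *
c=camera('wrist'); save('w5.png',c['img']); pickle.dump(c,open('w5.pkl','wb'))
s=read_state();print(s['time'],s['ee_pos'],s['ft_force'].round(2),s['torque'].round(2),s['width'])
```

```text
5.65 [0.42180837 0.06155604 0.0158113 ] [-0.98 -0.38  6.55] [-0.19  0.26 -0.04] 0.06970397946625914
```

View pics/w5.png

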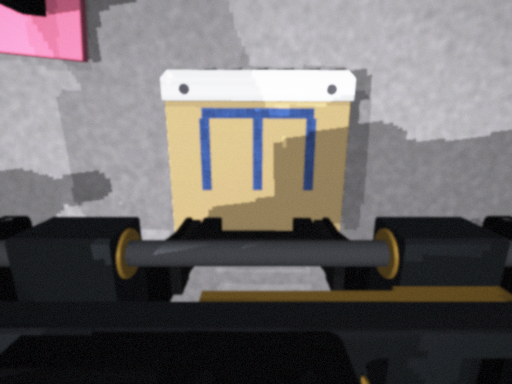

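Held: opening 69.7 mm matches the 70 mm bar, and the strip is square in view. Next I'll drag it to in front of the mouth.

>>> jog_arm(
  commands=[
    {"translation":[2,-2,0.4],"twist":0.002},
    {"translation":[4,-4,0],"twist":0.004},
    {"translation":[6,-6,0],"twist":0.006},
    {"translation":[9,-8,0],"twist":0.007},
    {"translation":[9,-8,0],"twist":0.007},
    {"translation":[9,-8,0],"twist":0.007},
    {"translation":[9,-8,0],"twist":0.007},
    {"translation":[9,-8,0],"twist":0.007},
    {"translation":[9,-8,0],"twist":0.007},
    {"translation":[9,-8,0],"twist":0.007},
    {"translation":[9,-8,0],"twist":0.007},
    {"translation":[9,-8,0],"twist":0.006},
    {"translation":[7,-7,0],"twist":0.004},
    {"translation":[5,-5,0],"twist":0.003},
    {"translation":[4,-3,0],"twist":0},
    {"translation":[0,0,0],"twist":0},
    {"translation":[0,0,0],"twist":0},
  ],
)

```text
time: 7.35
ee_pos: [0.5305, -0.0372, 0.016]
eef_rot: [0.514, -0.486, 0.486, -0.514]
ft_force: [0.1, 0.7, -2.6]
width: 0.0697
```

Run:
```python
from meas import *
c=camera('wrist'); save('w6.png',c['img']); pickle.dump(c,open('w6.pkl','wb'))
s=read_state();print(s['time'],s['ee_pos'],s['ft_force'].round(2),s['torque'].round(2),s['width'])
template(c,(150,40,370,228))
print(np.round(c['cam_to_world'],4))
```

```text
7.4 [ 0.53041558 -0.03713787  0.01597514] [-0.35 -0.13 -2.49] [-0.14 -0.06 -0.03] 0.0696659861825449
tan [569.1 -35.2] [ 79.6 110.5] 3.1 (165, 101, 186, 127)
  edge heading 2.53 x at mid [608.6 -33. ]
  edge heading 3.11 x at mid [532.4 -37.2]
bar [546.9 -66.5] [ 5.1 21.9] 3.1 (293, 218, 42, 10)
  edge heading -0.01 x at mid [548.4 -66. ]
  edge heading 3.1 x at mid [544.4 -66.4]
strip [616.8 -32.8] [ 16.6 111.1] 3.11 (160, 70, 196, 32)
  edge heading 3.11 x at mid [625.1 -32.1]
  edge heading 3.11 x at mid [609.2 -33. ]
[[ 5.420e-02 -9.665e-01 -2.510e-01  5.975e-01]
 [-9.985e-01 -5.240e-02 -1.410e-02 -3.350e-02]
 [ 5.000e-04  2.514e-01 -9.679e-01  1.791e-01]
 [ 0.000e+00  0.000e+00  0.000e+00  1.000e+00]]
```

View pics/w6.png

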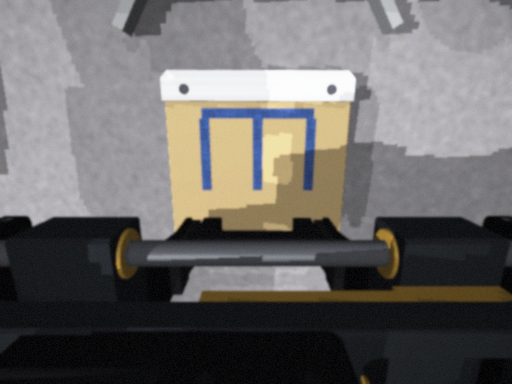

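Run:
```python
from meas import *
c=pickle.load(open('w6.pkl','rb'))
a=c['img'][0:110,100:420]; save('w6c.png',cv2.resize(a,None,fx=2.5,fy=2.5,interpolation=cv2.INTER_LINEAR))
```

```text
(no output)
```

View pics/w6c.png

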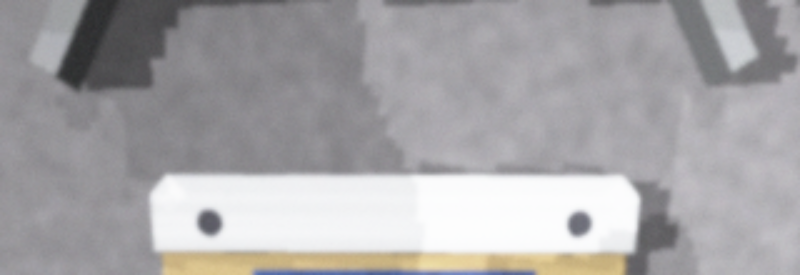

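>>> jog_arm(
  commands=[
    {"translation":[2,0.1,-0.3],"twist":0},
    {"translation":[5,0.3,0],"twist":0},
    {"translation":[7,0.4,0],"twist":0},
    {"translation":[7,0.4,0],"twist":0},
    {"translation":[7,0.4,0],"twist":0},
    {"translation":[6,0.3,0],"twist":0},
    {"translation":[4,0.2,0],"twist":0},
    {"translation":[2,0.1,0],"twist":0},
    {"translation":[0,0,0],"twist":0},
    {"translation":[0,0,0],"twist":0},
  ],
)

```text
time: 8.4
ee_pos: [0.5713, -0.0351, 0.0159]
eef_rot: [-0.513, 0.486, -0.486, 0.514]
ft_force: [2.0, 0.5, 2.3]
width: 0.07
```

Run:
```python
from meas import *
c=camera('wrist'); save('w7.png',cv2.resize(c['img'][0:240,100:420],None,fx=2.5,fy=2.5)); pickle.dump(c,open('w7.pkl','wb'))
s=read_state();print(s['time'],s['ee_pos'],s['ft_force'].round(2),s['torque'].round(2),s['width'])
```

```text
8.45 [ 0.57128787 -0.03509653  0.01590872] [ 1.52 -0.09  2.05] [-0.11 -0.35  0.08] 0.06988877090916983
```

View pics/w7.png

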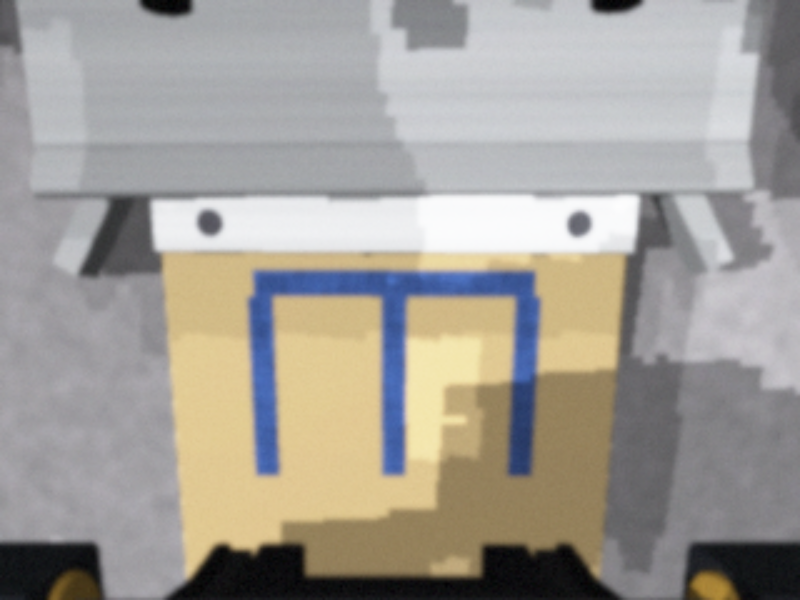

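>>> jog_arm(
  commands=[
    {"translation":[2,0.1,0],"twist":0},
    {"translation":[4,0.2,0],"twist":0},
    {"translation":[5,0.3,0],"twist":0},
    {"translation":[5,0.3,0],"twist":0},
    {"translation":[4,0.2,0],"twist":0},
    {"translation":[3,0.2,0],"twist":0},
    {"translation":[1,0,0],"twist":0},
    {"translation":[0,0,0],"twist":0},
  ],
)

```text
time: 9.25
ee_pos: [0.5945, -0.0339, 0.0159]
eef_rot: [0.514, -0.486, 0.486, -0.513]
ft_force: [-2.0, 0.7, 6.2]
width: 0.0698
```

Run:
```python
from meas import *
s=read_state();print(s['time'],s['ee_pos'],s['ft_force'].round(2),s['torque'].round(2),s['width'])
```

```text
9.25 [ 0.59449836 -0.03389199  0.01589342] [-2.04  0.72  6.23] [-0.07  0.42 -0.07] 0.0698291757706467
```

>>> jog_arm(
  commands=[
    {"translation":[2,0.1,0],"twist":0},
    {"translation":[2,0.1,0],"twist":0},
    {"translation":[0,0,0],"twist":0},
  ],
)

```text
time: 9.55
ee_pos: [0.5982, -0.0337, 0.0159]
eef_rot: [0.514, -0.486, 0.486, -0.513]
ft_force: [-3.7, 0.3, 7.9]
width: 0.0699
```

>>> jog_arm(
  commands=[
    {"translation":[1.5,0.1,0],"twist":0},
    {"translation":[1.5,0.1,0],"twist":0},
    {"translation":[0,0,0],"twist":0},
  ],
)

```text
time: 9.85
ee_pos: [0.6006, -0.0336, 0.0159]
eef_rot: [0.514, -0.487, 0.486, -0.513]
ft_force: [-7.3, -0.7, 11.4]
width: 0.0695
```

>>> jog_arm(
  commands=[
    {"translation":[1,0.1,0],"twist":0},
    {"translation":[1,0,0],"twist":0},
    {"translation":[0,0,0],"twist":0},
  ],
)

```text
time: 10.15
ee_pos: [0.6023, -0.0335, 0.0159]
eef_rot: [0.514, -0.487, 0.486, -0.513]
ft_force: [-8.9, 0.1, 13.1]
width: 0.0696
```

>>> jog_arm(
  commands=[
    {"translation":[1,0.1,0.3],"twist":0},
    {"translation":[1,0,0],"twist":0},
    {"translation":[0,0,0],"twist":0},
  ],
)

```text
time: 10.45
ee_pos: [0.6039, -0.0334, 0.0159]
eef_rot: [0.515, -0.487, 0.485, -0.512]
ft_force: [-8.7, -0.6, 10.1]
width: 0.0696
```

>>> jog_arm(
  commands=[
    {"translation":[1,0.1,0],"twist":0},
    {"translation":[1,0,0],"twist":0},
    {"translation":[0,0,0],"twist":0},
  ],
)

```text
time: 10.75
ee_pos: [0.6051, -0.0333, 0.0159]
eef_rot: [0.515, -0.487, 0.485, -0.512]
ft_force: [-13.9, -1.5, 14.6]
width: 0.0698
```

>>> jog_arm(
  commands=[
    {"translation":[1,0.1,0],"twist":0},
    {"translation":[0,0,0],"twist":0},
  ],
)

```text
time: 10.95
ee_pos: [0.6052, -0.0334, 0.0159]
eef_rot: [0.516, -0.488, 0.485, -0.511]
ft_force: [-18.2, -0.5, 18.5]
width: 0.0694
```

Run:
```python
from meas import *
s=read_state();print(s['time'],s['ee_pos'],s['ft_force'].round(2),s['torque'].round(2),s['width'])
```

```text
10.95 [ 0.60522958 -0.0334046   0.0158503 ] [-18.16  -0.47  18.48] [-0.16  3.86  0.04] 0.06935002478414883
```

>>> jog_arm(
  commands=[
    {"translation":[0.8,0,0.2],"twist":0},
    {"translation":[0,0,0],"twist":0},
    {"translation":[0,0,0],"twist":0},
  ],
)

```text
time: 11.25
ee_pos: [0.6054, -0.0334, 0.0158]
eef_rot: [0.516, -0.488, 0.484, -0.511]
ft_force: [-20.9, -1.7, 20.1]
width: 0.0701
```

Run:
```python
from meas import *
s=read_state();print(s['time'],s['ee_pos'],s['ft_force'].round(2),s['torque'].round(2),s['width'])
c=camera('wrist'); save('w8.png',cv2.resize(c['img'][0:240,100:420],None,fx=2.5,fy=2.5)); pickle.dump(c,open('w8.pkl','wb'))
d=camera('side'); save('s8.png',cv2.resize(d['img'][110:260,140:300],None,fx=4,fy=4)); d=camera('top'); save('t8.png',cv2.resize(d['img'],None,fx=1.5,fy=1.5))
s=read_state();print(s['time'],s['ee_pos'],s['ft_force'].round(2),s['torque'].round(2),np.round(c['cam_to_world'],4)[0])
# board side edges & lip edge
P=c
im=c['img'].astype(int);hsv=cv2.cvtColor(c['img'],cv2.COLOR_RGB2HSV)
tan=((im[...,0]-im[...,2])>35)&(hsv[...,0]>12)&(hsv[...,0]<35)
L=[];Rr=[];F=[]
for v in range(100,200):
    k=np.where(tan[v,150:370])[0]
    if len(k)>100: L.append(ray(c,150+k.min(),v,.006)[:2]*1000);Rr.append(ray(c,150+k.max(),v,.006)[:2]*1000)
for u in range(175,340):
    k=np.where(tan[40:200,u])[0]
    if len(k): F.append((u,40+k.min()))
for E in (L,Rr):
    v=fitline(E); print('side heading',np.degrees(np.arctan(v[1]/v[0])).round(2),np.mean(E,0).round(1))
v=fitline(F);print('occlusion edge px slope deg',np.degrees(np.arctan(v[1]/v[0])).round(2),'at',v[2:])
Q=[ray(c,u,w,.014)[:2]*1000 for u,w in F]; v=fitline(Q); print('lip edge heading',np.degrees(np.arctan(-v[0]/v[1])).round(2),np.mean(Q,0))
```

```text
11.25 [ 0.60535858 -0.03344651  0.01579562] [-20.93  -1.71  20.1 ] [-0.14  4.42  0.14] 0.0701333544306081
11.4 [ 0.60536706 -0.03343927  0.01580934] [-21.45  -1.05  19.4 ] [-0.17  4.47  0.13] [ 0.0541 -0.9643 -0.2592  0.6738]
side heading 2.91 [638.1  23.2]
side heading 3.32 [643.9 -85.6]
occlusion edge px slope deg -0.51 at (np.float32(275.2), np.float32(144.4))
lip edge heading 3.6 [653.41322333 -30.91734721]
```

View pics/w8.png

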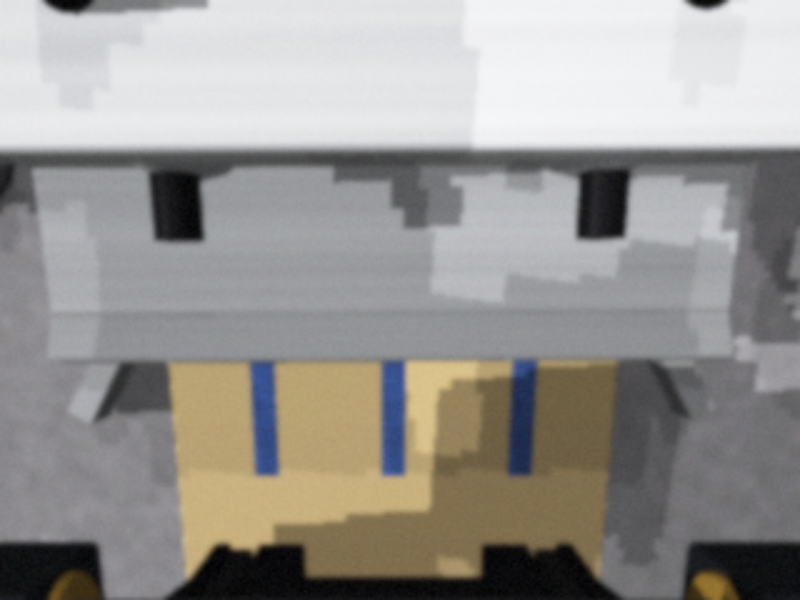

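View pics/s8.png

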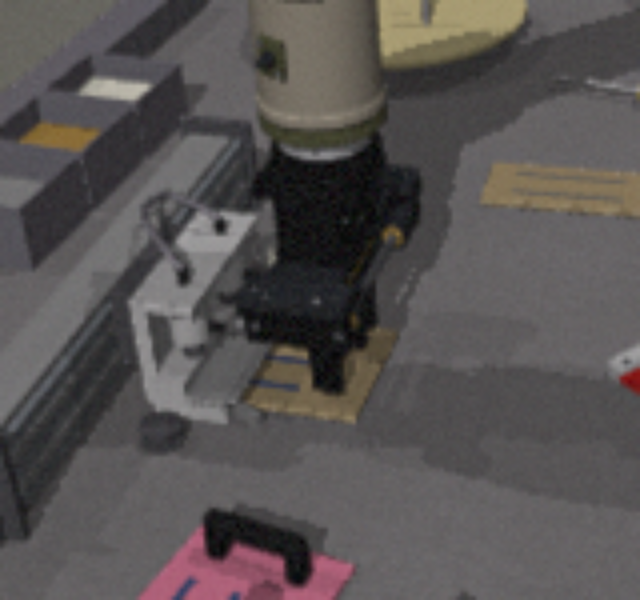

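View pics/t8.png

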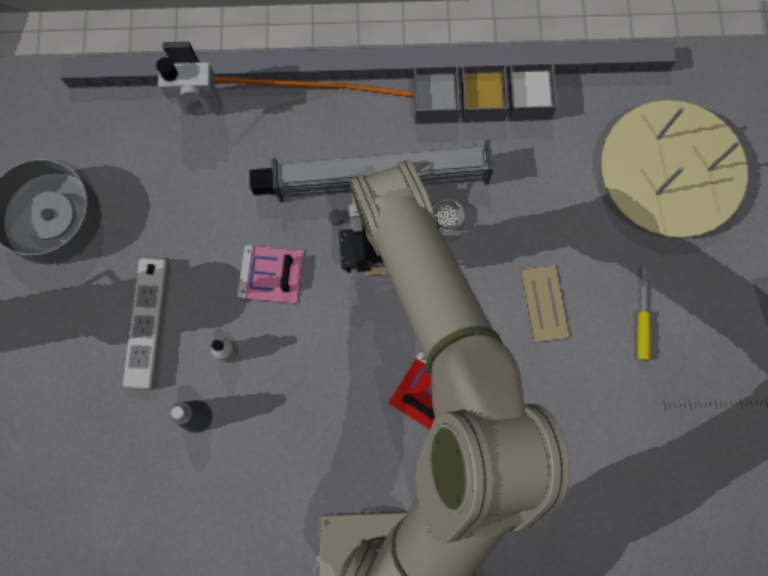

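The wrist view shows the template under the lip, with blue strips running under the edge at row 360 and the lip parallel to the board. The clutter is undisturbed. I'll cross-check depth using the earlier view w7, which has lip and strip in one picture.

Run:
```python
from meas import *
c=pickle.load(open('w7.pkl','rb'));e=pickle.load(open('w8.pkl','rb'));b=pickle.load(open('w6.pkl','rb'))
f=lambda c,u,v,z:(ray(c,100+(u+.5)/2.5-.5,(v+.5)/2.5-.5,z)[:2]*1000).round(1)
for z in (.014,.019,.024): print('w7 lip L,R',z,f(c,33,193,z),f(c,752,190,z),' w8',f(e,48,360,z),f(e,730,358,z))
print('w7 strip back',f(c,155,252,.010),f(c,636,251,.010)); 
print('blue ends w7',f(c,265,474,.008),f(c,520,474,.008),'w8',f(e,265,474,.008),f(e,520,474,.008))
print('w8 guide inner foot tips',f(e,95,420,0.),f(e,690,415,0.))
```

```text
w7 lip L,R 0.014 [657.5  49.4] [ 666.7 -109.4]  w8 [655.1  49.8] [ 664.1 -109.1]
w7 lip L,R 0.019 [656.9  46.9] [ 665.9 -107. ]  w8 [655.6  47.4] [ 664.4 -106.7]
w7 lip L,R 0.024 [656.3  44.5] [ 665.  -104.6]  w8 [656.2  45. ] [ 664.7 -104.2]
w7 strip back [646.7  24.1] [652.9 -86.9]
blue ends w7 [594.7  -1.3] [598.2 -65.8] w8 [6.287e+02 2.000e-01] [632.2 -64.2]
w8 guide inner foot tips [638.7  45.6] [ 648.3 -108.1]
```

>>> jog_arm(
  commands=[
    {"translation":[0,0,0],"twist":0.003},
    {"translation":[0.3,0,0],"twist":0},
    {"translation":[0,0,0],"twist":0},
  ],
)

```text
time: 11.7
ee_pos: [0.6055, -0.0337, 0.0158]
eef_rot: [0.517, -0.487, 0.484, -0.511]
ft_force: [-21.6, -3.1, 19.6]
width: 0.0699
```

```bash
cat > st.py <<'E'
from meas import *
from scipy.spatial.transform import Rotation as R
s=read_state();M=R.from_quat(s['eef_rot']).as_matrix()
print(s['time'],s['ee_pos'].round(5),s['ft_force'].round(2),s['torque'].round(2),'heading',np.degrees(np.arctan2(M[1,2],M[0,2])).round(2),'pitch',np.degrees(M[2,2]).round(2))
E
python3 st.py
```

```text
11.7 [ 0.60552 -0.03371  0.01581] [-21.59  -3.14  19.57] [-0.28  4.61 -0.03] heading 3.29 pitch -0.52
```

>>> jog_arm(
  commands=[
    {"translation":[0,0,0],"twist":0.004},
    {"translation":[0.3,0,0],"twist":0},
    {"translation":[0,0,0],"twist":0},
  ],
)

```text
time: 12.0
ee_pos: [0.6057, -0.034, 0.0158]
eef_rot: [0.518, -0.486, 0.483, -0.512]
ft_force: [-22.2, -3.0, 21.4]
width: 0.0696
```

```bash
python3 st.py
```

```text
12.0 [ 0.60566 -0.03401  0.0158 ] [-22.21  -2.97  21.42] [-0.32  4.85 -0.06] heading 3.49 pitch -0.54
```

```bash
cat > ang.py <<'E'
from meas import *
def lip(c,v0,v1,u0,u1,thr=None):
    # subpixel strongest dark->tan/bright vertical transition by red-blue channel or gray
    im=cv2.GaussianBlur(c['img'],(1,3),0).astype(float); s=im[...,0]-im[...,2]
    P=[]
    for u in range(u0,u1):
        g=np.diff(s[v0:v1,u]); k=int(np.argmax(g))
        if g[k]<10 or k<1 or k>len(g)-2: continue
        w=g[k-1:k+2].clip(0); P.append((u,v0+k+.5+(w*np.array([-1,0,1])).sum()/w.sum()))
    P=np.array(P,np.float32); return P
def angpx(P): v=fitline(P); return np.degrees(np.arctan(v[1]/v[0])).round(3),len(P)
if __name__=='__main__':
    import sys
    c=camera('wrist'); pickle.dump(c,open('w9.pkl','wb'))
    save('w9.png',cv2.resize(c['img'][0:240,100:420],None,fx=2.5,fy=2.5))
    for n,vr in (('w8',(130,160)),('w9',(130,160))):
        c=pickle.load(open(n+'.pkl','rb')); print(n,'lip/tan edge px angle',angpx(lip(c,*vr,172,340)))
        im=c['img'].astype(int); m=(im[...,2]-im[...,0]>30); m[:150]=0
        k=[x for x in cv2.findContours(m.astype(np.uint8),0,1)[0] if cv2.contourArea(x)>50]
        print('  blue ends',sorted((cv2.boundingRect(x)) for x in k))
    for n in ('w6','w7'):
        c=pickle.load(open(n+'.pkl','rb')); print(n,'strip back edge',angpx(lip(c,92,112,172,340)))
E
python3 ang.py; python3 st.py
```

```text
w8 lip/tan edge px angle (np.float32(-0.413), 139)
  blue ends [(201, 150, 10, 40), (253, 150, 9, 40), (304, 150, 10, 40)]
w9 lip/tan edge px angle (np.float32(0.0), 139)
  blue ends [(201, 150, 10, 40), (253, 150, 9, 40), (304, 150, 10, 39)]
w6 strip back edge (np.float32(0.343), 168)
w7 strip back edge (np.float32(0.141), 168)
12.05 [ 0.60567 -0.03398  0.01581] [-21.66  -1.99  22.54] [-0.33  4.82 -0.03] heading 3.5 pitch -0.54
```

View pics/w9.png

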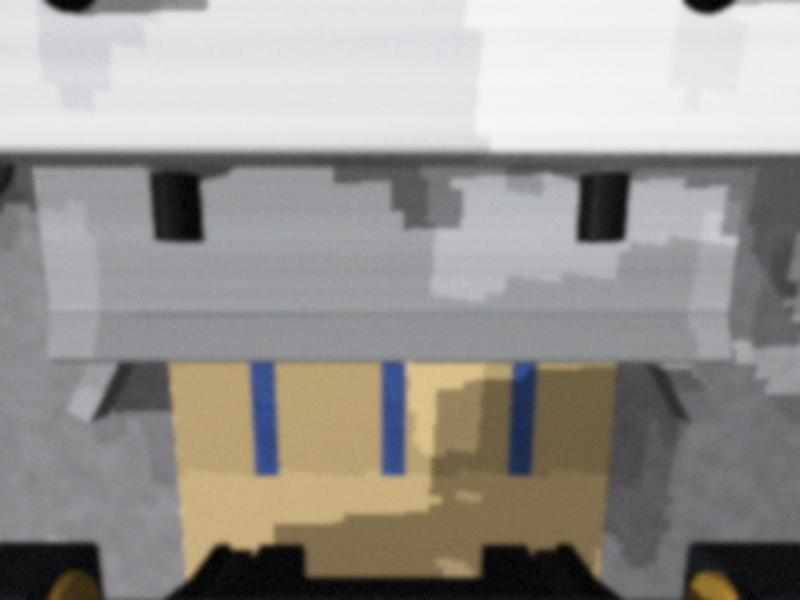

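>>> jog_arm(
  commands=[
    {"translation":[0,0,0],"twist":0.004},
    {"translation":[0,0,0],"twist":0},
    {"translation":[0,0,0],"twist":0},
  ],
)

```text
time: 12.35
ee_pos: [0.6057, -0.034, 0.0158]
eef_rot: [0.519, -0.486, 0.482, -0.513]
ft_force: [-21.6, -2.9, 20.2]
width: 0.0699
```

```bash
python3 st.py;python3 st.py
```

```text
12.35 [ 0.60572 -0.03403  0.01581] [-21.6   -2.86  20.22] [-0.25  4.74 -0.41] heading 3.69 pitch -0.53
12.35 [ 0.60572 -0.03403  0.01581] [-21.6   -2.86  20.22] [-0.25  4.74 -0.41] heading 3.69 pitch -0.53
```

>>> jog_arm(
  commands=[
    {"translation":[0,0,0],"twist":0.004},
    {"translation":[0,0,0],"twist":0},
    {"translation":[0,0,0],"twist":0},
  ],
)

```text
time: 12.65
ee_pos: [0.6058, -0.034, 0.0158]
eef_rot: [0.519, -0.485, 0.481, -0.514]
ft_force: [-21.8, -2.5, 20.9]
width: 0.07
```

```bash
python3 st.py
```

```text
12.65 [ 0.60582 -0.03404  0.01579] [-21.85  -2.47  20.88] [-0.16  4.67 -0.67] heading 3.88 pitch -0.52
```

Past a heading of about 3.5° the moment builds and the position no longer shifts, so the edge is flush against the stop. I'll back off the excess twist.

>>> jog_arm(
  commands=[
    {"translation":[0,0,0],"twist":-0.005},
    {"translation":[0.2,0,0],"twist":0},
    {"translation":[0,0,0],"twist":0},
    {"translation":[0,0,0],"twist":0},
    {"translation":[0,0,0],"twist":0},
  ],
)

```text
time: 13.15
ee_pos: [0.6059, -0.034, 0.0158]
eef_rot: [0.519, -0.486, 0.482, -0.513]
ft_force: [-22.9, -2.4, 20.2]
width: 0.0694
```

```bash
python3 st.py; python3 ang.py | sed -n 3,4p
python3 - <<'E'
from meas import *
d=camera('side'); save('s10.png',cv2.resize(d['img'][150:240,170:260],None,fx=6.5,fy=6.5,interpolation=cv2.INTER_CUBIC))
E
```

```text
13.15 [ 0.6059  -0.03403  0.01579] [-22.91  -2.39  20.25] [-0.36  4.83 -0.06] heading 3.67 pitch -0.53
w9 lip/tan edge px angle (np.float32(0.048), 137)
  blue ends [(201, 150, 10, 40), (253, 150, 9, 40), (304, 150, 10, 40)]
```

View pics/s10.png

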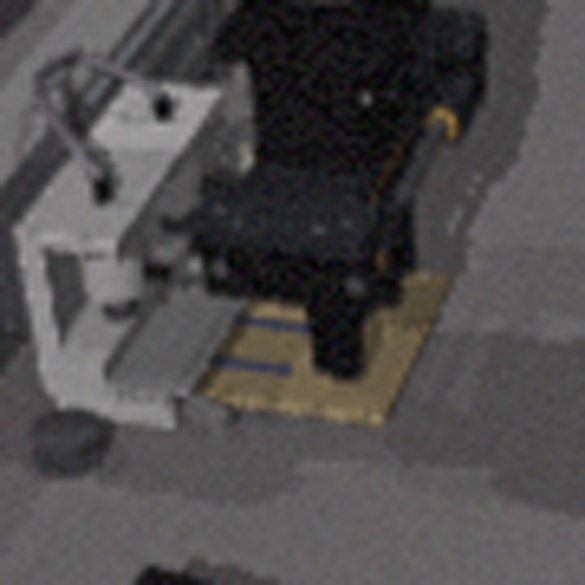

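>>> jog_arm(
  commands=[
    {"translation":[0,0,0],"twist":0},
    {"translation":[0,0,0],"twist":0},
    {"translation":[0,0,0],"twist":0},
  ],
  grip=1,
  grip_force=50,
)

```text
time: 13.55
ee_pos: [0.6059, -0.034, 0.0157]
eef_rot: [0.519, -0.486, 0.482, -0.513]
ft_force: [-21.7, -3.3, 20.9]
width: 0.0696
```

```bash
python3 st.py
```

```text
13.55 [ 0.60587 -0.03403  0.01575] [-21.71  -3.27  20.87] [-0.35  4.86 -0.07] heading 3.67 pitch -0.54
```

>>> jog_arm(
  commands=[
    {"translation":[0.4,0,0],"twist":0},
    {"translation":[0.4,0,0],"twist":0},
    {"translation":[0,0,0],"twist":0},
    {"translation":[0,0,0],"twist":0},
  ],
)

```text
time: 13.95
ee_pos: [0.6058, -0.034, 0.0157]
eef_rot: [0.519, -0.486, 0.481, -0.512]
ft_force: [-26.5, -3.4, 24.9]
width: 0.0695
```

```bash
python3 st.py
```

```text
13.95 [ 0.60585 -0.03402  0.01572] [-26.51  -3.42  24.88] [-0.36  5.75 -0.09] heading 3.67 pitch -0.64
```

>>> jog_arm(
  commands=[
    {"translation":[0,0,0],"twist":0},
    {"translation":[0,0,0],"twist":0},
    {"translation":[0,0,0],"twist":0},
    {"translation":[0,0,0],"twist":0},
    {"translation":[0,0,0],"twist":0},
  ],
)

```text
time: 14.45
ee_pos: [0.6059, -0.034, 0.0158]
eef_rot: [0.519, -0.486, 0.482, -0.512]
ft_force: [-27.4, -3.7, 24.5]
width: 0.0698
```

```bash
python3 st.py && python3 -c "
from bench import *
print(close_job())"
```

```text
14.45 [ 0.60587 -0.03405  0.01577] [-27.42  -3.7   24.54] [-0.28  5.78  0.  ] heading 3.67 pitch -0.64
the job is handed in; nothing more can be done
None
```

I slid the tan template along the table into the carriage, squared it against the stop, and handed the job in at 14.5 s while still gripping it and pushing with about 27 N. The pins are hidden under the lip, so that they are fully in is inferred from force and position, not seen.

**What supports it being home:**
- A last 0.8 mm of push raised the force by 5 N without moving the tool, and it then held steady for 0.5 s. The total push is well above the 9–15 N needed for the pins and friction.
- Turning it further built up a turning moment without shifting the template, so the edge lies flat against the stop. The moment was about zero at hand-in.
- The gripper opening was 69.8 mm, matching the 70 mm bar.
- The last top view, taken before the final small pushes, showed nothing else moved.

**What disagreed or stayed uncertain:**
- **Heading:** the camera put the carriage between 3.0° and 3.5°, while the tool ended at 3.67° after slipping slightly in the grip. The image resolves only about 0.3°.
- **Stop position:** the pre-push estimate was within about 1 mm of where the template ended up, inside the 2 mm calibration.
- **Grip:** at 30 N the bar seemed to slip about 0.3 mm in the pads near the end, so I raised the grip to 50 N before the final check.
- **Flatness:** the tool tipped about 0.6° under the push and bore down on the table with about 25 N. Early in the drag it briefly pulled up about 2.5 N, less than the template's weight. I lowered it slightly before pushing in.

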